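# Tilt-test two sealed grow-lamp drivers and reject the rattler

### The arm

A 6-joint arm with a two-finger parallel gripper is mounted at the origin on the work surface. World frame = base frame: x ahead of the robot, y to its left, z up, the work surface at z = 0. Lengths are in m, angles in rad, forces in N, time in s.
With the tool pointing down it reaches from about 0.25 to 0.85 m from the base axis. Payload 12.5 kg.
Tool frame: the origin (TCP) lies midway between the tips of the shut fingers; the grasp point (between the pads) lies 19 mm behind it; z points along the fingers, x is the direction in which the jaws open and shut, and the axes are right-handed (so a half turn about z gives the same grasp; the last joint's range is limited). The gripper opens to 93 mm and grips with 3 to 60 N. Pads are 15 mm wide; open, the fingers measure 128 mm over their backs; the gripper's body (75 mm by 188 mm) begins 65 mm behind the grasp point.
Start: joints at [-1.255, 0.351, 1.652, -0, 1.139, -0.085], TCP at [0.215, -0.506, 0.219] pointing down, gripper open.
Joint ranges: [-2.75, 2.75], [-0.79, 2.1], [0.01, 2.65], [-1.57, 4.71], [0.07, 3.14], [-2.87, 2.87]. Speed limits (rad/s): [2.22, 2.22, 2.79, 3.14, 3.14, 3.14].

### API

Orientations are given as a unit quaternion [x, y, z, w].
In Python, from rig import readout, camera, order gives the robot as it stands.
- The arm moves only by the tool servo_tool, never from a script. Its argument "moves" is a list that holds one entry, the list of rows, each a list of 7 numbers: the gripper's target within -1 to 1 (fully open at 1, half-way at 0, shut at -1), then the shift along the world's x, y, z in mm, then the turn, a rotation vector about the world's x, y, z in rad. A call has 1 to 12 rows; each row is the pose to reach, as a shift and turn from the pose measured when the call began; what a row does not reach only later rows make up. A row lasts 1/10 s, in which the tool goes at most 50 mm and 8.59 degrees, less where a joint would pass 70% of its speed; a pose out of reach is approached as far as the arm can. A call with a gripper value outside its range is refused whole. The fingers move at their own pace and stop on an object; "force" is the grip in N (left out, the last holds). Time passes only in rows, so rows that repeat a pose let the fingers close. It gives the time, the measured TCP pose, the force and the opening at its end, in the units of the state.
- readout.get_obs(): the state, without advancing time (a new reading comes with each control period).
- camera(name): name is "scene" or "top"; returns a dict with "pixels" (384x512x3 uint8, blue, green, red), "vertical_fov" (degrees; the focal length in pixels is half the picture's height over the tangent of half this angle, whatever the lens; pixels are square), "cx", "cy" (the principal point, pixels), "R" (3x3) and "t" (3): a world point X has camera coordinates R X + t. Camera axes: x right, y down, z forward; pixel columns grow to the right and rows downward; lengths in m; the calibration is good to about 2 mm. A picture is of the moment at which its call begins. There is no depth.
- order.close_job(): hands the job in, once; it reports no verdict.
The state is a dict: "time": time; "joints": joint angles; "joint_velocities": joint speeds; "joint_efforts": joint torques, N m; "ee_pos": TCP position; "tool_rot": TCP orientation; "contact_force": force on the tool from outside, world axes, zero at the start; "ft_torque": the same for the moment, N m; "opening": finger opening in m.
Only numpy, scipy, OpenCV 4.12 (cv2) and the standard library are available. Lean on these libraries where they do the work, as an engineer would, in place of code of your own. Each camera call takes 0.05 s, during which the arm holds its last target.

### The job

One of the two black sealed lamp drivers has a coil that has come loose inside. Lift and tilt a driver lengthwise, one end well down (about 40 degrees), and see whether its coil slides to that end; when you have found the rattler, set it down flat, without dropping it, in the red reject tray. Leave the sound driver lying flat on the bench where it was (if you lifted it, put it back there).

Things in the scene. Friction and masses are not known exactly. Their poses are not given: they have to be found in the camera images.
- driver_a_center (a point): one of two identical lamp drivers (other: driver_b): closed black box 120 x 50 x 46 mm high, about 0.4 kg, grey lid with clear window (78 x 30 mm), flat metal ear 14 mm long, 3 mm thick at each end's foot. Starts flat on the bench, window up; room for fingers at the long sides. Point: centre of the box, 23 mm above its underside; x along its length, y across the 50 mm (grip there), z up
- driver_b_center (a point): one of two identical lamp drivers (other: driver_a): closed black box 120 x 50 x 46 mm high, about 0.4 kg, grey lid with clear window (78 x 30 mm), flat metal ear 14 mm long, 3 mm thick at each end's foot. Starts flat on the bench, window up; room for fingers at the long sides. Point: centre of the box, 23 mm above its underside; x along its length, y across the 50 mm (grip there), z up
- coila (a joint): slide (m) of the orange-copper coil with dark ends, 26 mm long, under the window of driver_a, along that driver's x; 0 = mid-case, the start. Sound: stays within 3 mm of 0. Loose: starts to slide at about 18 deg of end-down tilt, at 40 deg runs to the lower end (+0.024 or -0.024) within 0.5 s and stays there once level. Exactly one of the two is loose
- coilb (a joint): slide (m) of the orange-copper coil with dark ends, 26 mm long, under the window of driver_b, along that driver's x; 0 = mid-case, the start. Sound: stays within 3 mm of 0. Loose: starts to slide at about 18 deg of end-down tilt, at 40 deg runs to the lower end (+0.024 or -0.024) within 0.5 s and stays there once level. Exactly one of the two is loose
- reject_in (a point): red open reject tray, fixed to the bench, 260 (x) x 200 (y) x 45 mm high outside, walls and floor 4 mm. This point is the centre of its inner floor, 4 mm above the bench; x along its length, y across, z up.

How it is judged:
By the outcome, as a careful person would: the job done as asked, in the order asked, and still so for the second after the job is handed in, with the robot touching nothing.
It also fails if it takes over 61 s, if anything falls off the work surface, if the arm or the gripper's body presses on something with over 40 N, if the wrist force passes 120 N, or if a joint passes its speed limit or range.

## Working session

There is one attempt and no reset: what is moved stays moved. The work goes in short steps, Python scripts to look and compute and a tool call to move; the robot and the scene stay as the last step left them, time stands still between calls to the robot, and variables do not carry over. Pictures are saved under pics/ and viewed, and the job is handed in when it is done.

Besides the shell and the picture viewer there is one more tool, called after "Request:" as a command line: name --argument value ..., lists and objects as JSON in quotes. servo_tool: Moves the arm, as the interface text tells. Its arguments: {"type":"object","properties":{"moves":{"type":"array","items":{"type":"array","items":{"type":"array","items":{"type":"number"}}}},"force":{"type":"number"}},"required":["moves"]}

```bash
mkdir -p pics; ls
cat > h.py <<'E'
import numpy as np, cv2
from rig import readout, camera, order
def snap(n,f):
    c=camera(n); cv2.imwrite('pics/'+f,c['pixels']); 
    np.savez('pics/'+f+'.npz',**{k:np.array(v) for k,v in c.items()}); return c
def load(f): 
    d=np.load('pics/'+f+'.npz'); return {k:d[k] for k in d.files}
def ray(c,u,v,z):
    H=c['pixels'].shape[0]; fl=H/2/np.tan(np.radians(float(c['vertical_fov']))/2)
    R=np.array(c['R']);t=np.array(c['t'])
    d=R.T@np.array([(u-c['cx'])/fl,(v-c['cy'])/fl,1]); o=-R.T@t
    return o+d*(z-o[2])/d[2]
def proj(c,X):
    H=c['pixels'].shape[0]; fl=H/2/np.tan(np.radians(float(c['vertical_fov']))/2)
    p=np.array(c['R'])@np.array(X)+np.array(c['t']); return fl*p[0]/p[2]+c['cx'],fl*p[1]/p[2]+c['cy']
E
python3 - <<'E'
from h import *
for n in('top','scene'):
    c=snap(n,n+'0.png'); print(n,c['vertical_fov'],c['cx'],c['cy'],-np.array(c['R']).T@np.array(c['t']),c['pixels'].shape)
print(readout.get_obs())
E
```

```text
pics
top 45.17308689574834 256.86778582883113 189.8844355153632 [0.39131352 0.01069264 1.05850174] (384, 512, 3)
scene 44.068006639223015 259.72594516804486 193.3689838193034 [ 0.9216218  -0.60631661  0.62101738] (384, 512, 3)
{'time': 0.1, 'joints': array([-1.25459332e+00,  3.51132929e-01,  1.65238494e+00,  2.83905484e-05,
        1.13909457e+00, -8.45732186e-02]), 'joint_velocities': array([ 0.00041934, -0.00156063, -0.00120703, -0.00076755,  0.00052368,
        0.00144654]), 'joint_efforts': array([-2.94864276e-04, -4.98030066e+01, -2.85703540e+01,  7.00186682e-02,
        2.38498201e-02, -1.66886622e-05]), 'ee_pos': array([ 0.2145172 , -0.50609366,  0.21817289]), 'tool_rot': array([ 8.33703145e-01, -5.52212645e-01, -3.91796936e-04, -3.26576601e-04]), 'contact_force': array([0.83072484, 0.08329579, 0.17262128]), 'ft_torque': array([0.04834531, 0.03451455, 0.02448841]), 'opening': 0.09325130952985818}
```

View pics/top0.png

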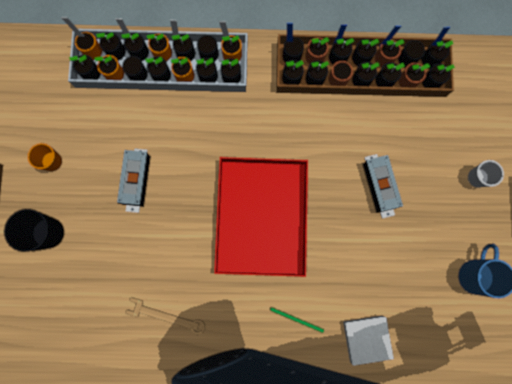

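View pics/scene0.png

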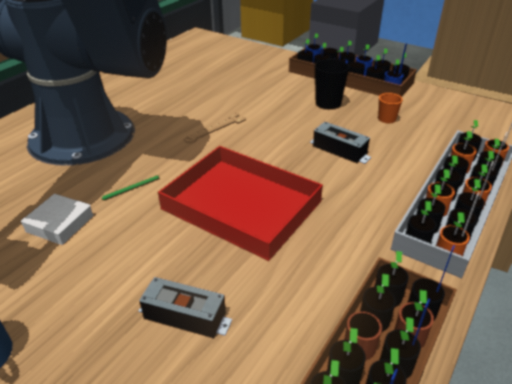

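The top view shows two drivers, at about (133,180) and (383,185), with the red tray between them at (262,216). Both coils sit mid-window.

Run:
```python
from h import *
c=load('top0.png'); im=c['pixels'].astype(int)
b,g,r=im[...,0],im[...,1],im[...,2]
def rep(m,x0,y0,x1,y1,z,name):
    mm=np.zeros(m.shape,np.uint8); mm[y0:y1,x0:x1]=m[y0:y1,x0:x1]
    mm=cv2.morphologyEx(mm,cv2.MORPH_CLOSE,np.ones((5,5)))
    cs,_=cv2.findContours(mm,0,2); k=max(cs,key=cv2.contourArea)
    bx=cv2.boxPoints(cv2.minAreaRect(k)); W=np.array([ray(c,u,v,z) for u,v in bx])
    ctr=W.mean(0); e=W[1]-W[0]; f=W[2]-W[1]
    if np.linalg.norm(f)>np.linalg.norm(e): e,f=f,e
    print(name,ctr.round(4),'L',np.linalg.norm(e).round(4),np.linalg.norm(f).round(4),'yaw',np.degrees(np.arctan2(e[1],e[0])).round(1),bx.round(1).tolist())
notwood=((r-b)<25)
rep(notwood.astype(np.uint8),105,135,165,225,0.046,'L all')
rep(notwood.astype(np.uint8),350,140,420,230,0.046,'R all')
lid=notwood&(g>75)&(g<190)
rep(lid.astype(np.uint8),105,135,165,225,0.046,'L lid')
rep(lid.astype(np.uint8),350,140,420,230,0.046,'R lid')
orange=(r-b>50)&(r>g+35)
rep(orange.astype(np.uint8),122,165,145,195,0.04,'L coil')
rep(orange.astype(np.uint8),372,170,396,196,0.04,'R coil')
red=(r>100)&(g<60)
rep(red.astype(np.uint8),190,140,330,290,0.045,'tray')
for n,x0,y0 in(('L',105,135),('R',350,140)):
  cv2.imwrite(f'pics/z{n}.png',cv2.resize(c['pixels'][y0:y0+90,x0:x0+75],None,fx=6,fy=6,interpolation=cv2.INTER_NEAREST))
a=cv2.imread('pics/zL.png');d=cv2.imread('pics/zR.png');
cv2.imwrite('pics/zz.png',np.hstack([a,d])[:, :900][:540]); cv2.imwrite('pics/zz.png',cv2.resize(np.hstack([a,d]),(800,480)))
```

```text
L all [0.5607 0.2795 0.046 ] L 0.1416 0.0593 yaw -3.7 [[115.5999984741211, 209.10000610351562], [123.9000015258789, 146.60000610351562], [150.10000610351562, 150.10000610351562], [141.6999969482422, 212.60000610351562]]
R all [ 0.5621 -0.2753  0.046 ] L 0.1429 0.0627 yaw -164.8 [[360.1000061035156, 158.0], [386.3999938964844, 150.3000030517578], [404.5, 211.60000610351562], [378.20001220703125, 219.39999389648438]]
L lid [0.5608 0.2831 0.046 ] L 0.1417 0.0532 yaw -2.8 [[115.80000305175781, 209.5], [123.0999984741211, 146.8000030517578], [146.60000610351562, 149.5], [139.3000030517578, 212.3000030517578]]
R lid [ 0.5635 -0.28    0.046 ] L 0.1428 0.054 yaw -165.5 [[364.3999938964844, 156.6999969482422], [387.1000061035156, 150.3000030517578], [404.5, 211.8000030517578], [381.79998779296875, 218.1999969482422]]
L coil [0.5669 0.2822 0.04  ] L 0.0201 0.0182 yaw -88.6 [[128.0, 173.0], [137.0, 173.0], [137.0, 181.0], [128.0, 181.0]]
R coil [ 0.5665 -0.2793  0.04  ] L 0.021 0.0202 yaw -74.6 [[377.70001220703125, 179.8000030517578], [386.6000061035156, 177.60000610351562], [388.79998779296875, 186.3000030517578], [379.8999938964844, 188.5]]
tray [ 0.4873 -0.0076  0.045 ] L 0.2563 0.204 yaw 0.2 [[214.10000610351562, 272.8999938964844], [217.89999389648438, 156.89999389648438], [308.70001220703125, 159.8000030517578], [305.0, 275.79998779296875]]
```

View pics/zz.png

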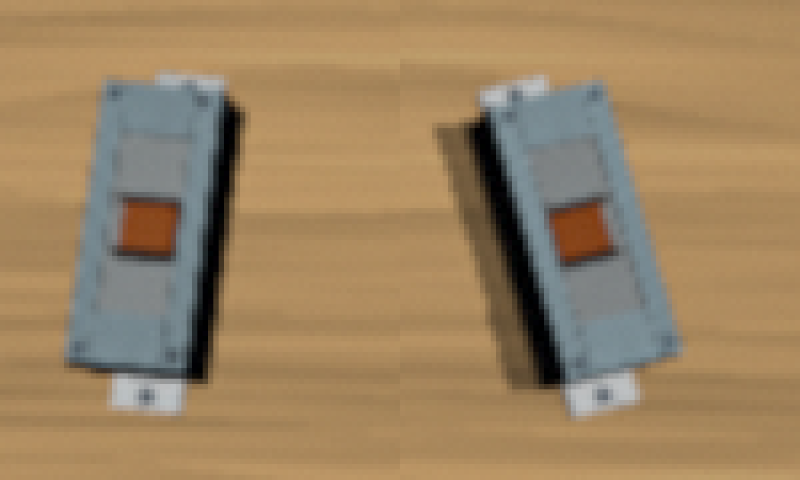

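Run:
```python
from h import *
c=load('top0.png');im=c['pixels'].astype(int)
s=16/3
for n,ox,oy,P in(('L',105,135,[(107,80),(227,90),(187,372),(67,360)]),('R',350-75,140,[(484,97),(603,83),(680,354),(566,378)])):
    W=np.array([ray(c,ox+x/s-.5,oy+y/s-.5,.046) for x,y in P]); 
    a=(W[0]+W[1]-W[2]-W[3])/2; b=(W[0]+W[3]-W[1]-W[2])/2
    print(n,W.mean(0).round(4),np.linalg.norm(a),np.linalg.norm(b),np.degrees(np.arctan2(a[1],a[0])),np.degrees(np.arctan2(b[1],b[0]))-90)
b_,g,r=im[...,0],im[...,1],im[...,2]
# scene check
d=load('scene0.png')
for p in((.562,.282,.046),(.562,-.279,.046),(.487,-.0076,.004)): print(proj(d,p),proj(c,p))
from scipy.spatial.transform import Rotation as R
print(R.from_quat(readout.get_obs()['tool_rot']).as_matrix().round(3))
z=cv2.resize(d['pixels'][110:175,300:380],None,fx=7,fy=7); cv2.imwrite('pics/sz.png',z)
```

```text
L [0.5668 0.2816 0.046 ] 0.11948991556267419 0.05024772001032718 -4.433714309702842 -3.93766427329507
R [ 0.5678 -0.2789  0.046 ] 0.12038644063838888 0.049863961981409216 14.986099729571832 10.617908590712958
(np.float64(339.55188568437717), np.float64(132.15747931599773)) (np.float64(131.77712344429642), np.float64(178.69195351232187))
(np.float64(180.3615433005607), np.float64(293.9656106114622)) (np.float64(383.907551569387), np.float64(184.60372482608184))
(np.float64(241.705644033481), np.float64(202.56150657583177)) (np.float64(261.10396648201225), np.float64(217.07884921532676))
[[ 0.39  -0.921 -0.   ]
 [-0.921 -0.39   0.001]
 [-0.001 -0.    -1.   ]]
```

View pics/sz.png

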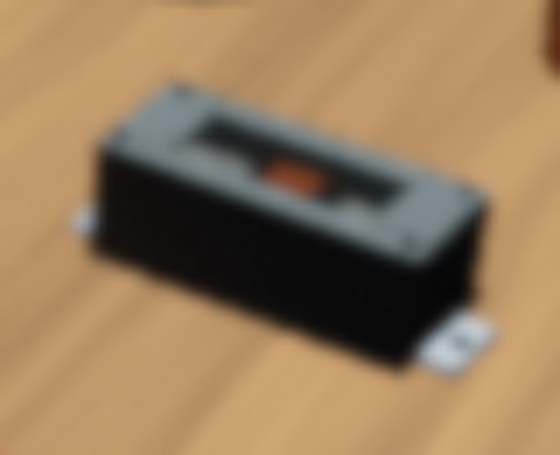

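Driver R sits at (0.5675, -0.279) with yaw 14.8°. Driver L sits at (0.5665, 0.2815) with yaw -4.3°. R is nearer, so I'll go above it first.

Request:
servo_tool --moves '[[[1,40,26,0,0,0,-0.03],[1,85,55,0,0,0,-0.06],[1,125,80,0,0,0,-0.09],[1,165,106,0,0,0,-0.12],[1,205,132,0,0,0,-0.142],[1,245,158,0,0,0,-0.142],[1,285,183,0,0,0,-0.142],[1,325,209,0,0,0,-0.142],[1,353,227,-40,0,0,-0.142],[1,353,227,-80,0,0,-0.142],[1,353,227,-120,0,0,-0.142],[1,353,227,-120,0,0,-0.142]]]' --force 40

```text
time: 1.3
ee_pos: [0.5648, -0.2772, 0.0928]
tool_rot: [0.793, -0.61, -0.005, 0.0]
contact_force: [-0.9, 0.7, -0.0]
opening: 0.0926
```

Run:
```python
from h import *
from scipy.spatial.transform import Rotation as R
o=readout.get_obs();print(o['time'],o['ee_pos'],o['joints'].round(3),o['contact_force']);M=R.from_quat(o['tool_rot']).as_matrix();print(M.round(3),np.degrees(np.arctan2(M[1,0],M[0,0])))
c=snap('scene','s1.png')
```

```text
1.3 [ 0.56483258 -0.27722072  0.09282569] [-5.310e-01  6.390e-01  1.527e+00  1.000e-03  9.850e-01  7.800e-01] [-0.86939577  0.70282807 -0.01162917]
[[ 0.256 -0.967 -0.009]
 [-0.967 -0.256  0.006]
 [-0.008  0.007 -1.   ]] -75.14375107506362
```

View pics/s1.png

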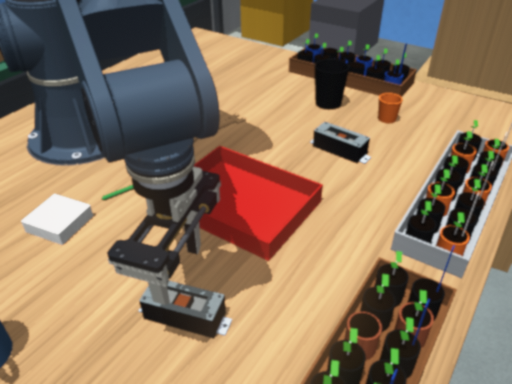

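The gripper is straddling the driver at about (182,295), with jaws across its width. Next I descend and grip.

Request:
servo_tool --moves '[[[1,3,-2,0,0,0,0],[1,3,-2,-25,0,0,0],[1,3,-2,-50,0,0,0],[1,3,-2,-70,0,0,0],[1,3,-2,-80,0,0,0],[1,3,-2,-84,0,0,0],[1,3,-2,-84,0,0,0],[1,3,-2,-84,0,0,0]]]'

```text
time: 2.15
ee_pos: [0.5701, -0.2809, 0.0138]
tool_rot: [0.792, -0.61, -0.002, -0.0]
contact_force: [0.2, 0.4, 0.4]
opening: 0.093
```

Request:
servo_tool --moves '[[[-1,0,0,0,0,0,0],[-1,0,0,0,0,0,0],[-1,0,0,0,0,0,0],[-1,0,0,0,0,0,0],[-1,0,0,0,0,0,0],[-1,0,0,0,0,0,0],[-1,0,0,0,0,0,0],[-1,0,0,0,0,0,0]]]'

```text
time: 2.95
ee_pos: [0.57, -0.2806, 0.0138]
tool_rot: [0.792, -0.61, -0.002, -0.0]
contact_force: [-0.5, 2.9, 1.0]
opening: 0.0495
```

Gripped, with the opening at 49.5 mm. Lift.

Request:
servo_tool --moves '[[[-1,0,0,10,0,0,0],[-1,0,0,30,0,0,0],[-1,0,0,60,0,0,0],[-1,0,0,90,0,0,0],[-1,0,0,120,0,0,0],[-1,0,0,145,0,0,0],[-1,0,0,150,0,0,0],[-1,0,0,150,0,0,0],[-1,0,0,150,0,0,0]]]'

```text
time: 3.85
ee_pos: [0.5693, -0.2803, 0.1622]
tool_rot: [0.792, -0.61, -0.003, -0.0]
contact_force: [-0.1, -0.8, -4.2]
opening: 0.0499
```

Request:
servo_tool --moves '[[[-1,0,0,0,-0.018,0.07,0],[-1,0,0,0,-0.046,0.174,0],[-1,0,0,0,-0.074,0.28,0],[-1,0,0,0,-0.102,0.386,0],[-1,0,0,0,-0.13,0.492,0],[-1,0,0,0,-0.158,0.6,0],[-1,0,0,0,-0.186,0.705,0],[-1,0,0,0,-0.186,0.705,0],[-1,0,0,0,-0.186,0.705,0],[-1,0,0,0,-0.186,0.705,0],[-1,0,0,0,-0.186,0.705,0],[-1,0,0,0,-0.186,0.705,0]]]'

```text
time: 5.05
ee_pos: [0.5692, -0.2806, 0.163]
tool_rot: [0.739, -0.571, -0.22, 0.282]
contact_force: [-0.1, -0.3, -4.5]
opening: 0.0495
```

Run:
```python
from h import *
from scipy.spatial.transform import Rotation as R
o=readout.get_obs();print(o['time'],o['ee_pos'],o['joints'].round(3),o['contact_force'],o['opening']);M=R.from_quat(o['tool_rot']).as_matrix();print(M.round(3),np.degrees(np.arccos(-M[2,2])))
c=snap('scene','s2.png'); u,v=map(int,proj(c,o['ee_pos']))
cv2.imwrite('pics/s2z.png',cv2.resize(c['pixels'][max(v-60,0):v+60,max(u-80,0):u+80],None,fx=5,fy=5,interpolation=2))
```

```text
5.05 [ 0.56918074 -0.28063722  0.16299179] [-0.363  0.912  1.006 -0.409  1.834  0.97 ] [-0.09745891 -0.30780808 -4.52615511] 0.04950747758786299
[[ 0.252 -0.72  -0.647]
 [-0.968 -0.19  -0.166]
 [-0.004  0.668 -0.744]] 41.88635732405965
```

View pics/s2z.png

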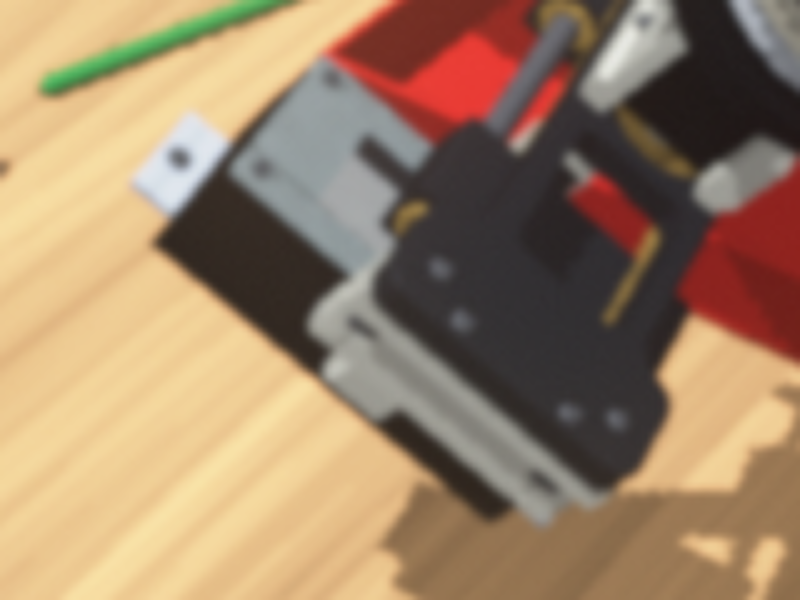

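The tool is tilted 42° with the near end of the box down, but the fingers hide the window. A loose coil stays put once level, so I'll level the driver and look.

Request:
servo_tool --moves '[[[-1,0,0,0,0.018,-0.07,0],[-1,0,0,0,0.046,-0.174,0],[-1,0,0,0,0.074,-0.28,0],[-1,0,0,0,0.102,-0.386,0],[-1,0,0,0,0.13,-0.492,0],[-1,0,0,0,0.158,-0.6,0],[-1,0,0,0,0.186,-0.705,0],[-1,0,0,0,0.186,-0.705,0],[-1,0,0,0,0.186,-0.705,0],[-1,0,0,0,0.186,-0.705,0]]]'

```text
time: 6.1
ee_pos: [0.5695, -0.2804, 0.1628]
tool_rot: [0.792, -0.61, -0.003, 0.0]
contact_force: [-0.3, -0.2, -4.4]
opening: 0.0499
```

Run:
```python
from h import *
from scipy.spatial.transform import Rotation as R
o=readout.get_obs();print(o['time'],o['ee_pos'],o['joints'].round(3),o['contact_force'],o['opening']);M=R.from_quat(o['tool_rot']).as_matrix();print(M.round(3),np.degrees(np.arccos(-M[2,2])))
c=snap('scene','s3.png'); u,v=map(int,proj(c,o['ee_pos']))
cv2.imwrite('pics/s3z.png',cv2.resize(c['pixels'][max(v-60,0):v+60,max(u-80,0):u+80],None,fx=5,fy=5,interpolation=2))
```

```text
6.1 [ 0.56952694 -0.28037419  0.16281969] [-5.310e-01  5.640e-01  1.466e+00  1.000e-03  1.119e+00  7.810e-01] [-0.30961839 -0.23119132 -4.3674434 ] 0.04993364810003956
[[ 0.256 -0.967 -0.005]
 [-0.967 -0.256  0.004]
 [-0.005  0.004 -1.   ]] 0.38003190401357384
```

View pics/s3z.png

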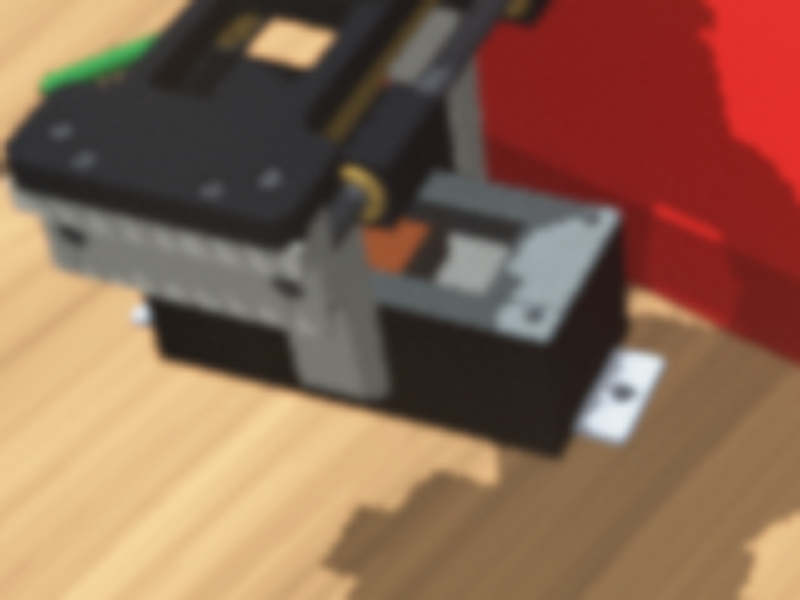

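Run:
```python
from h import *
c=load('s3.png'); e=np.array([.5695,-.2804,.1628]); u0,v0=map(int,proj(c,e))
a=np.radians(14.8);X=np.array([np.cos(a),np.sin(a),0]);Y=np.array([-np.sin(a),np.cos(a),0])
# box centre: shift from grip: TCP .0138 at box centre z .023; centre xy .5675,-.279 when TCP .570,-.2806
C=e+np.array([-.0025,.0016,.0092])
q=lambda x,y,z:[round(float(k),0) for k in ((np.array(proj(c,C+x*X+y*Y+z*np.array([0,0,1])))-[max(u0-80,0),max(v0-60,0)])*5)]
print('lid far corners',q(.06,-.025,.023),q(.06,.025,.023))
for s in(0,.024,-.024): print(s,'coil +end',q(s+.013,0,.018),'-end',q(s-.013,0,.018))
print('window end',q(.039,0,.023),q(.039,-.015,.023),q(.039,.015,.023))
```

```text
lid far corners [557.0, 324.0] [631.0, 197.0]
0 coil +end [433.0, 235.0] -end [345.0, 214.0]
0.024 coil +end [516.0, 254.0] -end [426.0, 233.0]
-0.024 coil +end [352.0, 216.0] -end [265.0, 196.0]
window end [521.0, 241.0] [497.0, 279.0] [544.0, 205.0]
```

The coil's +x edge sits at (433,250), which is where an unmoved coil (s=0) projects. A coil slid to +0.024 would be at 516. R is sound, so I'll put it back.

Request:
servo_tool --moves '[[[-1,0.5,0,-30,0,0,0],[-1,0.5,0,-65,0,0,0],[-1,0.5,0,-100,0,0,0],[-1,0.5,0,-125,0,0,0],[-1,0.5,0,-138,0,0,0],[-1,0.5,0,-142,0,0,0],[-1,0.5,0,-145,0,0,0],[-1,0.5,0,-147,0,0,0],[-1,0.5,0,-147,0,0,0]]]'

```text
time: 7.05
ee_pos: [0.5706, -0.2805, 0.0165]
tool_rot: [0.792, -0.61, -0.003, -0.0]
contact_force: [-0.9, 1.1, -3.5]
opening: 0.05
```

Request:
servo_tool --moves '[[[-1,-0.5,0,-1.5,0,0,0],[-1,-0.5,0,-3,0,0,0],[-1,-0.5,0,-3,0,0,0],[-1,-0.5,0,-3,0,0,0]]]'

```text
time: 7.45
ee_pos: [0.5703, -0.2807, 0.0138]
tool_rot: [0.792, -0.61, -0.002, -0.0]
contact_force: [0.1, -0.2, -1.1]
opening: 0.0501
```

Request:
servo_tool --moves '[[[-1,0,0,-0.5,0,0,0],[-0.2,0,0,-0.5,0,0,0],[0.4,0,0,0,0,0,0],[1,0,0,0,0,0,0],[1,0,0,0,0,0,0],[1,0,0,0,0,0,0],[1,0,0,0,0,0,0],[1,0,0,20,0,0,0],[1,0,0,60,0,0,0],[1,0,0,105,0,0,0],[1,0,0,150,0,0,0],[1,0,0,170,0,0,0]]]'

```text
time: 8.65
ee_pos: [0.5715, -0.2813, 0.1883]
tool_rot: [0.792, -0.61, 0.0, -0.0]
contact_force: [0.9, -0.3, -0.6]
opening: 0.0933
```

Run:
```python
from h import *
from scipy.spatial.transform import Rotation as R
o=readout.get_obs();print(o['time'],o['ee_pos'],o['joints'].round(3),o['contact_force'],o['opening'])
c=snap('scene','s4.png')
```

```text
8.65 [ 0.57145267 -0.28133432  0.18830741] [-5.310e-01  5.370e-01  1.442e+00  1.000e-03  1.161e+00  7.810e-01] [ 0.9214925  -0.26175318 -0.57309726] 0.09330751367155923
```

View pics/s4.png

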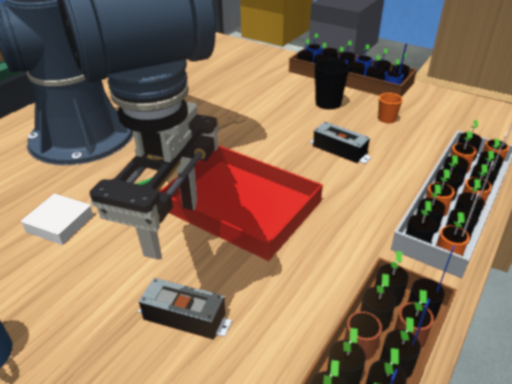

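R is back at the same pixels, (182,305), with its coil still centred. Now over to L.

Request:
servo_tool --moves '[[[1,0,30,15,0,0,-0.02],[1,0,75,20,0,0,-0.05],[1,-1,122,20,0,0,-0.08],[1,-2,170,20,0,0,-0.11],[1,-3,218,20,0,0,-0.14],[1,-4,266,20,0,0,-0.17],[1,-5,314,20,0,0,-0.2],[1,-5,362,20,0,0,-0.23],[1,-5,410,20,0,0,-0.26],[1,-5,458,20,0,0,-0.29],[1,-5,506,10,0,0,-0.32],[1,-5,545,0,0,0,-0.333]]]'

```text
time: 9.9
ee_pos: [0.5666, 0.2659, 0.1895]
tool_rot: [-0.68, 0.733, -0.002, 0.0]
contact_force: [-0.1, -1.4, 0.5]
opening: 0.0928
```

```bash
cat > st.py <<'E'
from h import *
from scipy.spatial.transform import Rotation as R
o=readout.get_obs();M=R.from_quat(o['tool_rot']).as_matrix();print(o['time'],o['ee_pos'].round(4),o['joints'].round(3),o['contact_force'].round(1),o['opening'],np.degrees(np.arctan2(M[1,0],M[0,0])),np.degrees(np.arccos(-M[2,2])))
E
python3 st.py
```

```text
9.9 [0.5666 0.2659 0.1895] [ 0.366  0.516  1.474 -0.003  1.149  2.012] [-0.1 -1.4  0.5] 0.09277358108899847 -94.2545330025102 0.1971796102508559
```

Request:
servo_tool --moves '[[[1,0,15,0,0,0,0],[1,0,15.5,-30,0,0,0],[1,0,15.5,-65,0,0,0],[1,0,15.5,-95,0,0,0],[1,0,15.5,-105,0,0,0],[1,0,15.5,-105,0,0,0],[1,0,15.5,-105,0,0,0]]]'

```text
time: 10.6
ee_pos: [0.5675, 0.2814, 0.086]
tool_rot: [-0.68, 0.733, -0.002, 0.001]
contact_force: [-0.0, -0.9, 0.5]
opening: 0.0929
```

Run:
```python
from st import *
c=snap('scene','s5.png'); u,v=map(int,proj(c,o['ee_pos']))
cv2.imwrite('pics/s5z.png',cv2.resize(c['pixels'][max(v-60,0):v+60,max(u-80,0):u+80],None,fx=5,fy=5,interpolation=2))
```

```text
10.6 [0.5675 0.2814 0.086 ] [ 0.388  0.649  1.529 -0.004  0.959  2.035] [-0.  -0.9  0.5] 0.09294782907298574 -94.26983834994857 0.27374007635579
```

View pics/s5z.png

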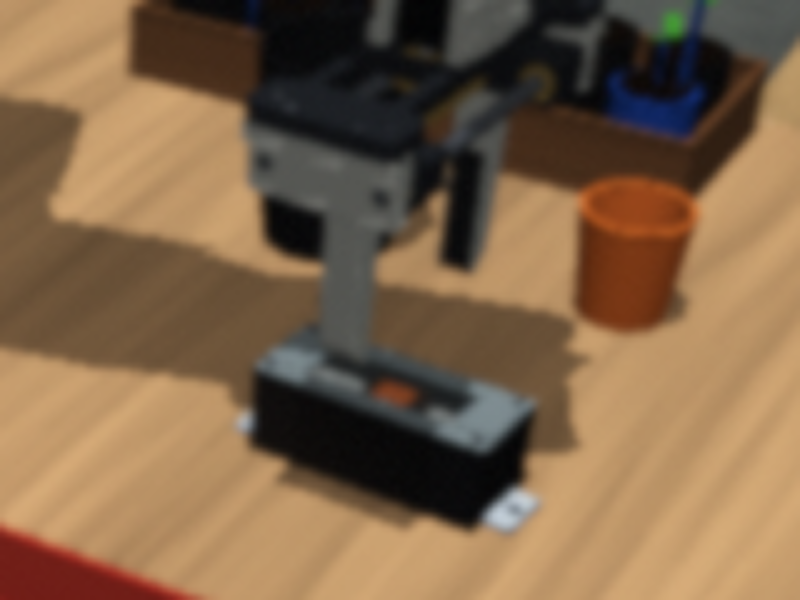

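The jaws are centred over L, so I descend and grip.

Request:
servo_tool --moves '[[[1,-1,0,-30,0,0,0],[1,-1,0,-55,0,0,0],[1,-1,0,-68,0,0,0],[1,-1,0,-74,0,0,0],[1,-1,0,-74,0,0,0],[-1,-1,0,-74,0,0,0],[-1,-1,0,-74,0,0,0],[-1,-1,0,-74,0,0,0],[-1,-1,0,-74,0,0,0],[-1,-1,0,-74,0,0,0],[-1,-1,0,-74,0,0,0],[-1,-1,0,-74,0,0,0]]]'

```text
time: 11.85
ee_pos: [0.5668, 0.2818, 0.0125]
tool_rot: [-0.68, 0.733, -0.002, 0.002]
contact_force: [-0.5, 3.0, 0.1]
opening: 0.0497
```

```bash
python3 st.py
```

```text
11.85 [0.5668 0.2818 0.0125] [ 0.389  0.753  1.555 -0.004  0.829  2.037] [-0.5  3.   0.1] 0.04971327085654397 -94.26633287907839 0.32444708673682404
```

Request:
servo_tool --moves '[[[-1,0,0,10,0,0,0],[-1,0,0,30,0,0,0],[-1,0,0,60,0,0,0],[-1,0,0,90,0,0,0],[-1,0,0,120,0,0,0],[-1,0,0,145,0,0,0],[-1,0,0,160,0,0,0],[-1,0,0,160,0,0,0],[-1,0,0,160,0,0,0]]]'

```text
time: 12.75
ee_pos: [0.5662, 0.2815, 0.1714]
tool_rot: [-0.68, 0.733, -0.002, 0.001]
contact_force: [1.2, -0.1, -4.6]
opening: 0.0498
```

Request:
servo_tool --moves '[[[-1,0,0,0,0.006,0.07,0],[-1,0,0,0,0.013,0.174,0],[-1,0,0,0,0.021,0.28,0],[-1,0,0,0,0.029,0.386,0],[-1,0,0,0,0.037,0.492,0],[-1,0,0,0,0.045,0.6,0],[-1,0,0,0,0.053,0.705,0],[-1,0,0,0,0.055,0.728,0],[-1,0,0,0,0.055,0.728,0],[-1,0,0,0,0.055,0.728,0],[-1,0,0,0,0.055,0.728,0],[-1,0,0,0,0.055,0.728,0]]]'

```text
time: 13.95
ee_pos: [0.5661, 0.2817, 0.1722]
tool_rot: [-0.637, 0.685, 0.259, -0.241]
contact_force: [0.2, 0.4, -4.6]
opening: 0.0498
```

Run:
```python
from st import *
c=snap('scene','s6.png'); u,v=map(int,proj(c,o['ee_pos']))
cv2.imwrite('pics/s6z.png',cv2.resize(c['pixels'][max(v-60,0):v+60,max(u-80,0):u+80],None,fx=5,fy=5,interpolation=2))
```

```text
13.95 [0.5661 0.2817 0.1722] [0.285 0.926 0.952 0.253 1.944 1.938] [ 0.2  0.4 -4.6] 0.0497688709300378 -94.22521958755104 41.46500780781661
```

View pics/s6z.png

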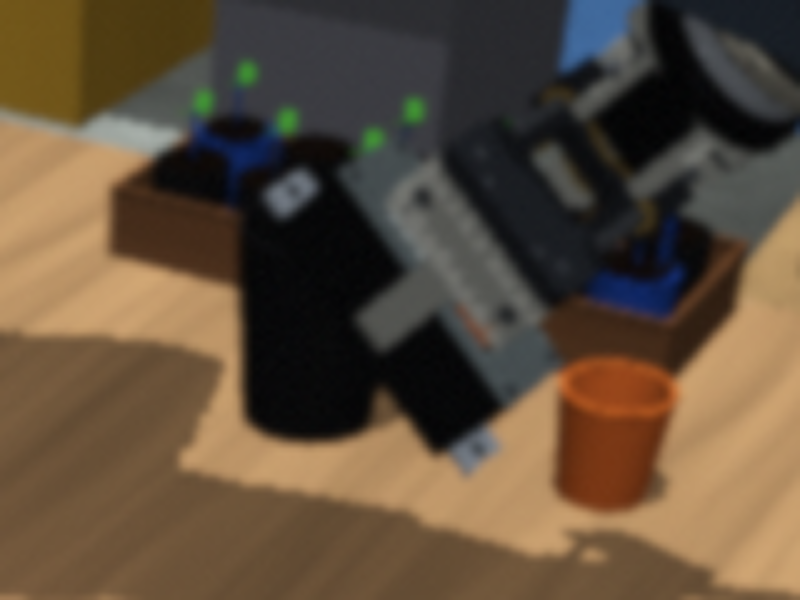

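An orange sliver shows at (475,325), towards the lower end. I'll level the driver and confirm.

Request:
servo_tool --moves '[[[-1,0,0,0,-0.006,-0.07,0],[-1,0,0,0,-0.013,-0.174,0],[-1,0,0,0,-0.021,-0.28,0],[-1,0,0,0,-0.029,-0.386,0],[-1,0,0,0,-0.037,-0.492,0],[-1,0,0,0,-0.045,-0.6,0],[-1,0,0,0,-0.053,-0.705,0],[-1,0,0,0,-0.055,-0.728,0],[-1,0,0,0,-0.055,-0.728,0],[-1,0,0,0,-0.055,-0.728,0]]]'

```text
time: 15.0
ee_pos: [0.5664, 0.2816, 0.1722]
tool_rot: [-0.68, 0.733, -0.002, 0.001]
contact_force: [-0.1, 0.4, -4.0]
opening: 0.0497
```

Run:
```python
from st import *
c=snap('scene','s7.png'); u,v=map(int,proj(c,o['ee_pos']));e=o['ee_pos']
u0,v0=max(u-80,0),max(v-60,0)
cv2.imwrite('pics/s7z.png',cv2.resize(c['pixels'][v0:v+60,u0:u+80],None,fx=5,fy=5,interpolation=2))
a=np.radians(-4.3);X=np.array([np.cos(a),np.sin(a),0])
C=e+np.array([0,0,.0105])
for s in(0,.024,-.024): print(s,*[((np.array(proj(c,C+(s+k)*X+[0,0,.018]))-[u0,v0])*5).round() for k in(.013,-.013)])
```

```text
15.0 [0.5664 0.2816 0.1722] [ 0.389  0.545  1.472 -0.003  1.121  2.035] [-0.1  0.4 -4. ] 0.04965926294996999 -94.2583014790842 0.23416851014442805
0 [437. 250.] [382. 234.]
0.024 [489. 264.] [433. 248.]
-0.024 [387. 235.] [333. 220.]
```

View pics/s7z.png

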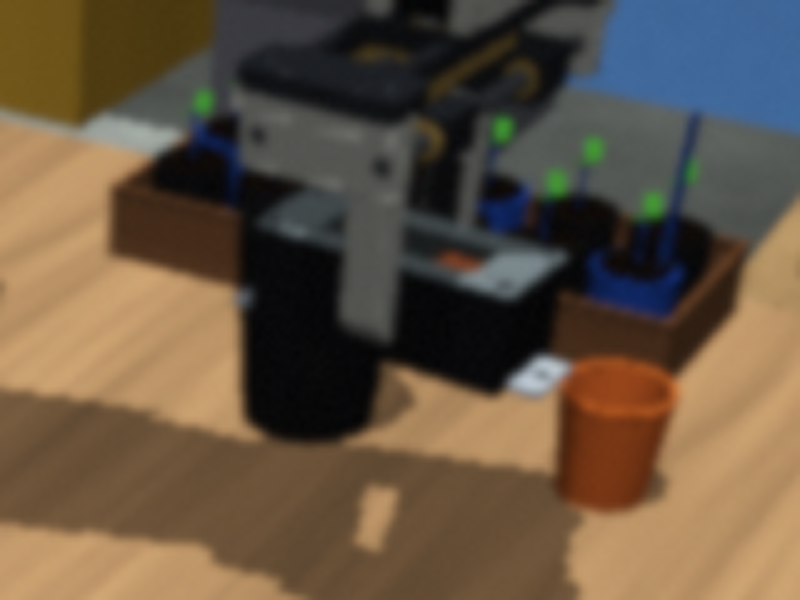

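The coil spans 437 to 487, matching s=+0.024, so L is the rattler. Carry it to the tray.

Request:
servo_tool --moves '[[[-1,-5,-20,0,0,0,0.01],[-1,-14,-50,0,0,0,0.02],[-1,-24,-85,0,0,0,0.03],[-1,-33,-120,0,0,0,0.04],[-1,-43,-155,0,0,0,0.05],[-1,-52,-190,0,0,0,0.06],[-1,-62,-225,0,0,0,0.07],[-1,-70,-258,0,0,0,0.075],[-1,-77,-280,0,0,0,0.075],[-1,-79,-289,0,0,0,0.075],[-1,-79,-289,0,0,0,0.075],[-1,-79,-289,0,0,0,0.075]]]'

```text
time: 16.25
ee_pos: [0.488, -0.007, 0.1719]
tool_rot: [0.707, -0.707, 0.002, -0.001]
contact_force: [-1.1, -0.2, -3.7]
opening: 0.0498
```

Request:
servo_tool --moves '[[[-1,0,0,-20,0,0,0],[-1,0,0,-50,0,0,0],[-1,0,0,-80,0,0,0],[-1,0,0,-110,0,0,0],[-1,0,0,-130,0,0,0],[-1,0,0,-140,0,0,0],[-1,0,0,-145,0,0,0],[-1,0,0,-148,0,0,0],[-1,0,0,-148,0,0,0],[-1,0,0,-148,0,0,0]]]'

```text
time: 17.25
ee_pos: [0.4885, -0.007, 0.0246]
tool_rot: [0.707, -0.707, 0.002, -0.002]
contact_force: [-0.4, -0.7, -4.8]
opening: 0.0494
```

Run:
```python
from st import *
c=snap('scene','s8.png')
```

```text
17.25 [ 0.4885 -0.007   0.0246] [-0.11   0.545  1.947 -0.     0.644  1.461] [-0.4 -0.7 -4.8] 0.04939958498724227 -89.99043990721277 0.29606730495418493
```

View pics/s8.png

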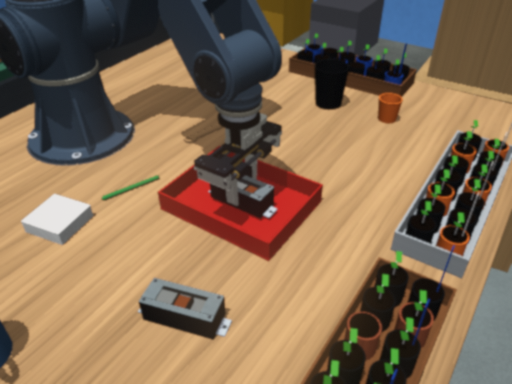

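Centred in the tray with about 8 mm to go. I lower it gently until contact.

Request:
servo_tool --moves '[[[-1,0,0,-2,0,0,0],[-1,0,0,-4,0,0,0],[-1,0,0,-6,0,0,0],[-1,0,0,-7,0,0,0],[-1,0,0,-8,0,0,0],[-1,0,0,-8,0,0,0],[-1,0,0,-8,0,0,0]]]'

```text
time: 18.0
ee_pos: [0.4885, -0.0071, 0.0166]
tool_rot: [0.707, -0.707, 0.002, -0.002]
contact_force: [-0.2, 0.8, -4.2]
opening: 0.0496
```

Request:
servo_tool --moves '[[[-1,0,0,-0.5,0,0,0],[-1,0,0,-1,0,0,0],[-1,0,0,-1,0,0,0],[-1,0,0,-1,0,0,0]]]'

```text
time: 18.4
ee_pos: [0.4885, -0.0071, 0.0164]
tool_rot: [0.707, -0.707, 0.002, -0.002]
contact_force: [-5.6, 0.3, 10.8]
opening: 0.05
```

Contact, with about 15 N of support. Release and retreat.

Request:
servo_tool --moves '[[[-1,0,0,0.2,0,0,0],[-0.2,0,0,0,0,0,0],[0.3,0,0,0,0,0,0],[0.6,0,0,0,0,0,0],[0.6,0,0,0,0,0,0],[0.6,0,0,0,0,0,0],[0.6,0,0,20,0,0,0],[0.6,0,0,60,0,0,0],[0.6,0,0,105,0,0,0],[0.6,0,0,150,0,0,0],[0.6,0,0,180,0,0,0]]]'

```text
time: 19.5
ee_pos: [0.4891, -0.0071, 0.1995]
tool_rot: [0.707, -0.707, 0.003, -0.003]
contact_force: [0.3, 0.0, 0.2]
opening: 0.0744
```

Request:
servo_tool --moves '[[[0.6,-30,0,10,0,0,0],[0.6,-70,0,10,0,0,0],[0.6,-110,0,10,0,0,0],[0.6,-140,0,10,0,0,0],[0.6,-150,0,10,0,0,0],[0.6,-150,0,10,0,0,0],[0.6,-150,0,10,0,0,0]]]'

```text
time: 20.2
ee_pos: [0.3404, -0.0073, 0.2099]
tool_rot: [-0.707, 0.707, -0.004, 0.003]
contact_force: [0.5, -0.2, -1.2]
opening: 0.0742
```

Run:
```python
from st import *
a=snap('scene','s9.png')['pixels'];b=snap('top','t9.png')['pixels']
cv2.imwrite('pics/both9.png',cv2.resize(np.vstack([a,b]),(450,600))) 
cv2.imwrite('pics/c9.png',np.vstack([cv2.resize(a[120:350,100:380],(560,460))[:300],cv2.resize(b[130:290,90:430],(560,264))]))
```

```text
20.2 [ 0.3404 -0.0073  0.2099] [-0.159 -0.044  2.149  0.     1.026  1.412] [ 0.5 -0.2 -1.2] 0.07422288172731167 -90.00100082642291 0.5618807367474185
```

View pics/s9.png

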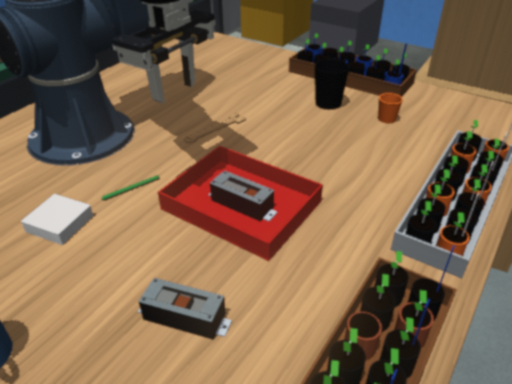

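View pics/t9.png

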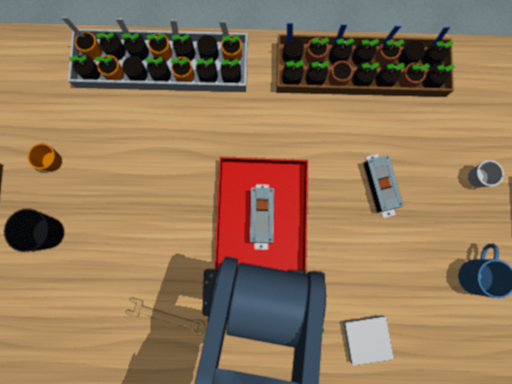

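The top view shows the rattler flat in the tray at (262,216), its coil shifted to (262,204). The sound driver is at (383,185), its original spot, with its coil centred. Hand in.

```bash
python3 -c "
from rig import order; print(order.close_job())"
```

```text
the job is handed in; nothing more can be done
None
```

The rattler is the driver that started on the robot's left (y ≈ +0.28). It now lies flat in the middle of the red reject tray, and I've handed the job in.

- **Sound driver (right, y ≈ -0.28):** I tilted it about 42°, +x end down. Its coil stayed at mid-case, so I put it back on its original spot. The fingers hid the window during the tilt, so I checked the coil after levelling.
- **Rattler (left):** I tilted it about 41°, and its coil ran to the lower end. After levelling, the coil matched the +24 mm position. I lowered it into the tray until I felt contact, then released it.

**Final checks:** with the arm clear, both cameras show the rattler flat in the tray with its coil off-centre. The sound driver is flat at the same pixels as at the start, with its coil centred. The clock read about 20 s at the last check, and the highest force reading I saw was about 12 N, as the rattler touched down. No check failed or disagreed.

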